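# Seat the heater plate in the lunch tin with its ejector levers

### The job

Take the heater plate out of its stand and set it upright in the slot down the middle of the black lunch tin, resting between the two outward-leaning levers, and let go of it. Then swing both levers inward until each is fully home against its stop, so that the levers (not your hand pushing on the plate) press the plate down to its seat. Push the levers gently, don't force them against their stops, and leave the pot, the bowl and the cup alone.

Things in the scene. Friction and masses are not known exactly. Their poses are not given: they have to be found in the camera images.
- tin: Black open lunch tin, fixed to the bench, 124 (x) x 176 (y) x 60 mm high, with a slot along its y axis down the middle between two grey cheeks, and a steel ejector lever at each y end. Origin: centre of its underside, z up. The cheeks are 54 mm high with a flared lead-in (23 mm wide) up to 66 mm over the middle 108 mm. It bears at most 25 N from the fingers, levers included.
- slot (a point): Centre of the slot, 30 mm above the bench: here the plate's underside rests when only set in (raised); fully seated it is about 7.5 mm lower. The slot is 14.5 mm wide (x) and 146 mm long (y) between end blocks 38 mm high. Two copper contacts at its ends carry the plate; each slides down under about 28 N and stays. Axes as the tin's.
- plate: Aluminium heater plate, 12 mm thick (x), 75 mm high, about 0.25 kg: its lower 22 mm is 140 mm wide (y), above that it is 116 mm wide, which leaves a 12 mm shoulder at each end. Origin: centre of its underside, z up. It starts upright in a wire stand; either face may be either way round.
- plate_top (a point): Centre of the plate's top edge, 75 mm above its underside; pinch the 12 mm thickness here from above.
- stand: Low wooden base with thin wire loops that hold the plate upright at the start, 90 (x) x 130 (y) mm, base 8 mm thick, loops 40 mm high, slot along y. Fixed. Origin: centre of its underside.
- left_knob (a point): Centre of the round cross-bar (12 mm diameter, 28 mm long along the tin's x) at the free end of the left (tin +y) ejector lever, 70 mm from that lever's hinge (tin frame: x 0, y +88.5, z 42.7 mm). Push it inward with a fingertip from outside, rising with its arc: a level push drags on the knob and jams. Height above the bench: 75 to 89 mm open at the start, 113 mm home.
- right_knob (a point): The same on the right (tin -y) lever; hinge at y -88.5 mm in the tin's frame.
- lever_left (a joint): Angle of the left lever, rad: 0 = home, against its stop (knob straight above hinge); grows outward, up to 1.15. Stiff: it stays where it is left (springs back up to 0.025 from the stop). Between about 0.35 and 0 its nose presses the plate's shoulder down at that end; this takes about 12 to 15 N at the knob (more if dragged) until the rigid stop at 0.
- lever_right (a joint): The same for the right lever.
- dip_pot: Small open aluminium pot with two black handles, 68 mm across without them, 45 mm high: bystander. Origin: centre of its underside.
- bowl: Red bowl, 130 mm across, 55 mm high: bystander. Origin: centre of its underside.
- cup: White plastic cup with grey snap lid, 82 mm across, 98 mm high: bystander. Origin: centre of its underside.
Not all that is in view belongs to the job. There is more than one size of the plate; the job needs the smallest.

How it is judged:
By the outcome, as a careful person would: the job done as asked, in the order asked, and still so for the second after the job is handed in, with the robot touching nothing.
It also fails if it takes over 72 s, if anything falls off the work surface, if the arm or the gripper's body presses on something with over 40 N, if the wrist force passes 120 N, or if a joint passes its speed limit or range.

### The arm

A 6-joint arm with a two-finger parallel gripper is mounted at the origin on the work surface. World frame = base frame: x ahead of the robot, y to its left, z up, the work surface at z = 0. Lengths are in m, angles in rad, forces in N, time in s.
With the tool pointing down it reaches from about 0.3 to 0.875 m from the base axis. Payload 6.4 kg.
Tool frame: the origin (TCP) lies at the very end of the fingers, on their centre line; the grasp point (between the pads) lies 19 mm behind it; z points along the fingers, y is the line along which they close (so a half turn about z gives the same grasp; the last joint's range is limited). The gripper opens to 85 mm and grips with 20 to 120 N. Pads are 22 mm wide; open, the fingers measure 114 mm over their backs; the gripper's body (76 mm by 85 mm) begins 54 mm behind the grasp point. The pads swing forward as they close: fully open they stand 13 mm farther back than shut.
Start: joints at [0.959, 0.181, 1.607, -0, 1.354, -0.206], TCP at [0.227, 0.528, 0.231] pointing down, gripper open.
Joint ranges: [-2.99, 2.99], [-0.89, 2.07], [0.3, 2.58], [-1.14, 4.28], [0, 2.63], [-3.12, 3.12]. Speed limits (rad/s): [2.57, 2.57, 3.01, 3.14, 3.14, 3.14].

### API

Orientations are given as a unit quaternion [w, x, y, z].
In Python, from bench import ctrl gives the robot as it stands.
- The arm moves only by the tool jog_arm, never from a script. Its argument "series" is a list that holds one entry, the list of rows, each a list of 7 numbers: the shift along the tool's x, y, z in mm, then the turn, a rotation vector about the tool's x, y, z in rad, then the finger opening in mm, from 0 to 85.4. In form: [[[tx, ty, tz, rx, ry, rz, gripper], ...]]. A call has exactly 10 rows; each row shifts and turns the commanded pose from where the row before left it, along the tool's axes as they then stand; what a row does not reach is not made up. A row lasts 1/10 s, in which the tool goes at most 50 mm and 8.59 degrees, less where a joint would pass 70% of its speed; a pose out of reach is approached as far as the arm can. A call with a gripper value outside its range is refused whole. The fingers move at their own pace and stop on an object; the grip force is fixed at half the most. Time passes only in rows, so rows that do not move let the fingers close, or fill a call up. It gives the time, the measured TCP pose, the force, the opening and the grip force at its end, in the units of the state.
- ctrl.get_obs(): the state, without advancing time (a new reading comes with each control period).
- ctrl.camera(name): name is "side" or "top"; returns a dict with "frame" (400x640x3 uint8, blue, green, red), "z_map" (400x640 float32, m along the optical axis (not along the pixel's ray), 0 where there is no reading), "fx", "fy", "cx", "cy" (pixels), "k1" (the pictures are not rectified: a ray, as slopes to the right and down, at radius r is drawn at 1 + k1 r^2 times it, then the intrinsics apply), "xyz" and "rotation" of the camera in the world. Camera axes: x right, y down, z forward; pixel columns grow to the right and rows downward; lengths in m; the calibration is good to about 2 mm. A picture is of the moment at which its call begins.
- ctrl.hand_in(): hands the job in; it is judged then, once.
The state is a dict: "time_s": time; "q": joint angles; "dq": joint speeds; "joint_efforts": joint torques, N m; "eef_pos": TCP position; "eef_rot": TCP orientation; "wrist_force": force on the tool from outside, world axes, zero at the start; "torque": the same for the moment, N m; "opening": opening from 0.0 (shut) to 1.0 (fully open); "grasp_force": force on a finger pad.
Only numpy, scipy, OpenCV 4.12 (cv2) and the standard library are available. Lean on these libraries where they do the work, as an engineer would, in place of code of your own. Each camera call takes 0.05 s, during which the arm holds its last target. There are 200 camera calls.

## Working session

There is one attempt and no reset: what is moved stays moved. The work goes in short steps, Python scripts to look and compute and a tool call to move; the robot and the scene stay as the last step left them, time stands still between calls to the robot, and variables do not carry over. Pictures are saved under pics/ and viewed, at most 10 in all, crops included, and the job is handed in when it is done.

Besides the shell and the picture viewer there is one more tool, called after "Request:" as name(argument=value, ...) on one line, values as JSON. jog_arm: Moves the arm, as the interface text tells. Its arguments: {"type":"object","properties":{"series":{"type":"array"}},"required":["series"]}

```bash
mkdir -p pics; cat > h.py <<'E'
import numpy as np, cv2
from bench import ctrl
def snap(n,tag):
    c=ctrl.camera(n); cv2.imwrite(f'pics/{tag}.png',c['frame']); np.savez(f'{tag}.npz',**{k:np.asarray(v) for k,v in c.items()}); return c
def R(c):
    r=np.asarray(c['rotation'],float)
    if r.shape==(3,3): return r
    from scipy.spatial.transform import Rotation as Ro
    return Ro.from_quat(np.roll(r,-1)).as_matrix()
def cloud(c):
    h,w=c['z_map'].shape; u,v=np.meshgrid(np.arange(w),np.arange(h))
    K=np.array([[c['fx'],0,c['cx']],[0,c['fy'],c['cy']],[0,0,1]],float)
    d=np.array([float(c['k1']),0,0,0])
    p=cv2.undistortPoints(np.stack([u,v],-1).reshape(-1,1,2).astype(float),K,d).reshape(h,w,2)
    z=c['z_map'][...,None]; P=np.concatenate([p*z,z],-1)
    W=P@R(c).T+np.asarray(c['xyz']); W[c['z_map']==0]=np.nan
    return W
E
python3 - <<'E'
from h import *
for n in('top','side'):
    c=snap(n,n+'0'); print(n,{k:np.round(c[k],4).tolist() for k in c if k not in('frame','z_map')})
print(ctrl.get_obs())
E
```

```text
top {'fx': 433.3939, 'fy': 433.3939, 'cx': 323.1035, 'cy': 198.5469, 'k1': -0.0981, 'xyz': [0.3509, 0.059, 1.1446], 'rotation': [-0.0598, 0.7044, -0.7034, 0.074]}
side {'fx': 436.9936, 'fy': 436.9936, 'cx': 319.2022, 'cy': 196.0536, 'k1': 0.0297, 'xyz': [0.2033, -0.4827, 0.8881], 'rotation': [-0.3142, 0.904, -0.2765, 0.0875]}
{'time_s': 0.1, 'q': array([ 9.58670778e-01,  1.81480022e-01,  1.60788739e+00, -7.30154808e-06,
        1.35380245e+00, -2.06316031e-01]), 'dq': array([-0.00062723, -0.00138485, -0.00175401, -0.00031858, -0.00329856,
       -0.00087581]), 'joint_efforts': array([ 1.61252701e-03, -4.45865822e+01, -3.52241063e+01, -1.17383725e-04,
        4.00205143e-03, -1.01165429e-05]), 'eef_pos': array([0.22669645, 0.52789445, 0.23047674]), 'eef_rot': array([-3.10511253e-04,  2.01514510e-01,  9.79485212e-01, -7.24908682e-04]), 'wrist_force': array([0.00186331, 0.13807865, 0.08983052]), 'torque': array([-0.03718552, -0.00582772, -0.00361188]), 'grasp_force': 0.0, 'opening': 0.998227831741939}
```

View pics/top0.png

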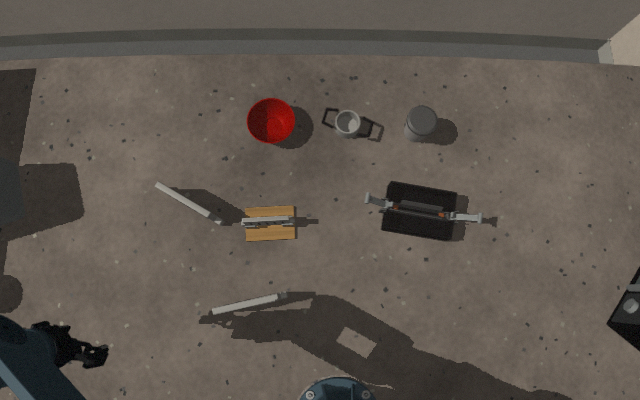

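View pics/side0.png

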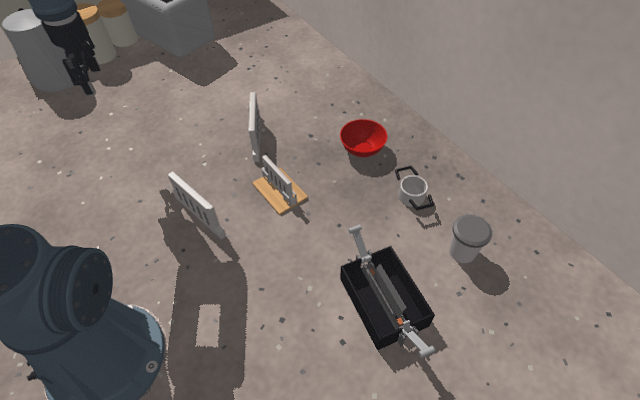

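Top view: bowl (271,121), pot (347,123), cup (421,122), stand with plate (269,221), two larger plates (185,203) and (245,305), tin (420,210) with knobs near (371,198) and (478,218). The side view agrees: plate in stand (278,180), tin (388,300), knobs (356,231) and (428,350).

```bash
cat > m.py <<'E'
from h import *
T={n:dict(np.load(n+'0.npz')) for n in('top','side')}
def box(p):
    r=cv2.minAreaRect((p[:,:2]*1000).astype(np.float32)); return np.round(r[0],1),np.round(r[1],1),round(r[2],2)
for n,c in T.items():
    W=cloud(c)
    # regions in world
    for nm,(x0,x1,y0,y1),zs in [('plate',(.40,.62,.03,.30),[(.005,.012),(.03,.045),(.06,.12)]),('tin',(.40,.70,-.38,-.02),[(.05,.064),(.064,.07),(.07,.13)])]:
        for a,b in zs:
            m=(W[...,0]>x0)&(W[...,0]<x1)&(W[...,1]>y0)&(W[...,1]<y1)&(W[...,2]>a)&(W[...,2]<b)
            lab,L=cv2.connectedComponents(m.astype(np.uint8),connectivity=8)
            for i in range(1,lab):
                q=W[L==i]
                if len(q)>12: v,u=np.nonzero(L==i); print(n,nm,a,b,len(q),'uv',u.mean().round(),v.mean().round(),*box(q),'z',np.round(np.percentile(q[:,2],[5,50,95])*1000,1),'mean',np.round(q.mean(0)*1000,1))
    m=(np.abs(W[...,2])<.02); print(n,'bench z',np.round(np.nanmedian(W[m][:,2])*1000,2))
E
python3 m.py
python3 - <<'E'
import cv2,numpy as np
a=cv2.imread('pics/top0.png');b=cv2.imread('pics/side0.png')
A=np.hstack([cv2.resize(a[170:260,350:500],None,fx=5.2,fy=5.2,interpolation=2)[:300*2]])
B=cv2.resize(b[215:365,330:440],(440,600),interpolation=2)
P=cv2.resize(b[150:215,245:315],(360,334));
c=np.zeros((600,800,3),np.uint8);c[:,:440]=B;c[:334,440:]=P;t=cv2.resize(a[180:250,360:490],(360,194));c[340:534,440:]=t
cv2.imwrite('pics/c.png',c)
E
```

```text
top plate 0.005 0.012 455 uv 270.0 211.0 [534.8 178.5] [ 33.1 130.8] 0.32 z [ 5.7  8.5 11.5] mean [534.8 178.1   8.5]
top plate 0.005 0.012 644 uv 270.0 232.0 [478.6 173.8] [ 40.2 131.9] 3.45 z [ 5.6  8.4 11. ] mean [477.6 174.8   8.4]
top plate 0.03 0.045 44 uv 250.0 225.0 [493.4 224.2] [52.5 14.6] 81.79 z [30.4 39.  43.4] mean [494.  224.9  37.2]
top plate 0.03 0.045 35 uv 288.0 223.0 [498.8 126.3] [ 9.8 32.2] 14.78 z [31.  38.5 43.5] mean [499.  127.2  37.7]
top plate 0.06 0.12 285 uv 265.0 219.0 [503.9 180.5] [ 13.2 115.6] 3.49 z [64.4 82.6 86.2] mean [502.6 180.2  80.4]
top tin 0.05 0.064 312 uv 424.0 191.0 [ 567.9 -220.3] [189.2  54.8] 78.46 z [51.5 59.  62.5] mean [ 578.9 -224.3   58.1]
top tin 0.05 0.064 57 uv 384.0 203.0 [ 552.7 -119.2] [27.7 24. ] 80.53 z [50.6 55.9 63. ] mean [ 548.4 -118.    56.6]
top tin 0.05 0.064 147 uv 421.0 205.0 [ 542.9 -215.5] [110.2  10.5] 80.21 z [52.4 59.2 63.4] mean [ 541.8 -215.6   58.8]
top tin 0.05 0.064 305 uv 418.0 228.0 [ 494.6 -206.7] [200.2  50.9] 79.78 z [51.  58.8 62.4] mean [ 482.9 -204.8   58.2]
top tin 0.05 0.064 63 uv 422.0 214.0 
[... 2493 characters left out ...]
 398.0 295.0 [ 540.1 -239.4] [63.6  4.1] 79.34 z [64.2 65.5 67.1] mean [ 539.9 -240.4   65.6]
side tin 0.064 0.07 38 uv 386.0 302.0 [ 511.3 -240.6] [50.   3.5] 78.73 z [64.4 65.4 67.9] mean [ 511.3 -239.7   65.7]
side tin 0.064 0.07 22 uv 406.0 322.0 [ 516.6 -293.2] [ 6.8 11.7] 76.38 z [64.7 66.6 68.3] mean [ 516.3 -293.4   66.6]
side tin 0.064 0.07 40 uv 416.0 341.0 [ 508.5 -331.4] [17.7 12.6] 9.12 z [64.4 66.7 69.7] mean [ 508.1 -331.6   67.1]
side tin 0.07 0.13 146 uv 356.0 233.0 [552.5 -83.6] [30.3 27.8] 76.24 z [71.4 83.3 92.2] mean [552.7 -82.6  82.8]
side tin 0.07 0.13 181 uv 424.0 349.0 [ 506.6 -349.3] [30.9 28.5] 78.52 z [72.5 83.9 88.5] mean [ 504.9 -353.3   82. ]
side bench z -0.1
```

View pics/c.png

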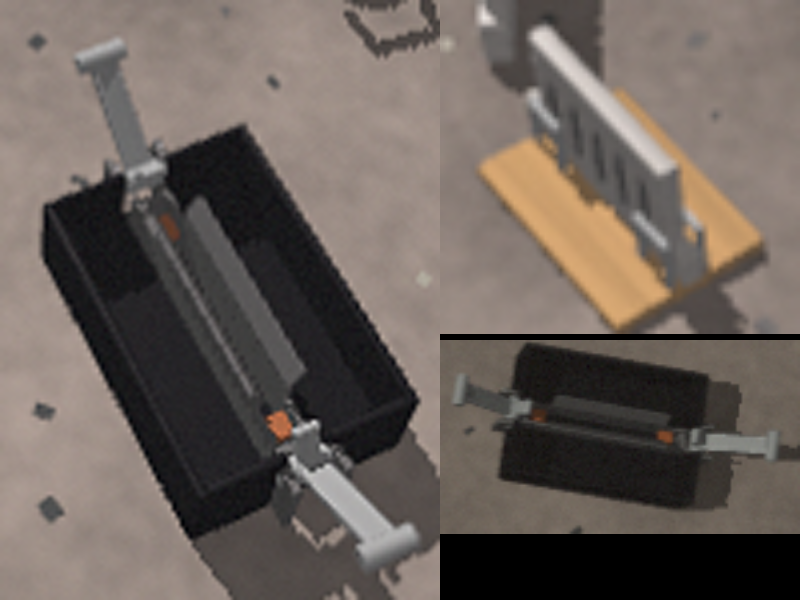

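The crop shows both levers leaning outward, the tin's slot between grey cheeks, and the plate's slotted face in the stand. Next I fit the tin frame and levers precisely.

```bash
cat > m2.py <<'E'
from h import *
import sys
def tinfit(c,yaw=-10,guess=(530,-216),verbose=1):
    W=cloud(c)*1000; y=np.radians(yaw); ex=np.array([np.cos(y),np.sin(y)]); ey=np.array([-ex[1],ex[0]])
    d=W[...,:2]-guess; X=d@ex; Y=d@ey; Z=W[...,2]
    return X,Y,Z
def edges(a): return np.round(np.nanpercentile(a,[1,5,50,95,99]),1)
if __name__=='__main__':
  for n in('top','side'):
    c=dict(np.load(n+'0.npz')); X,Y,Z=tinfit(c)
    for s in(-1,1):
        m=(abs(Y)<50)&(X*s>5)&(abs(X)<25)&(Z>60)&(Z<72); y=Y[m];x=X[m]
        print(n,'cheek',s,m.sum(),'x',edges(x),'slope',np.round(np.polyfit(y,x,1),3))
        m=(abs(Y)<75)&(X*s>50)&(abs(X)<72)&(Z>50)&(Z<70); print(' wallx',edges(X[m]),np.round(np.polyfit(Y[m],X[m],1),3))
        m=(abs(X)<50)&(abs(X)>28)&(Y*s>75)&(Y*s<100)&(Z>50)&(Z<70); print(' wally',edges(Y[m]))
        m=(abs(X)<35)&(Y*s>98)&(Y*s<180)&(Z>35)
        h=Z[m];yy=Y[m]*s-88.5; k=(h>h.max()-40)&(yy>np.percentile(yy,50))
        r=np.hypot(yy,h-42.7); kk=(r>60)&(r<84); xx=X[m][kk]
        print(' knob n',kk.sum(),'x',edges(xx),'mean Y-88.5',yy[kk].mean().round(1),'Z',h[kk].mean().round(1),'zmax',edges(h[kk])[3:], 'r',edges(r), 'ang',np.round(np.arctan2(yy[kk],h[kk]-42.7).mean(),3))
        # arm only
        a=(r>25)&(r<60)&(abs(X[m])<8); print('  arm ang',np.round(np.median(np.arctan2(yy[a],h[a]-42.7)),3))
    W=cloud(c)*1000
    for nm,(u,v) in dict(bowl=(0,0)).items(): pass
E
python3 m2.py
```

```text
top cheek -1 72 x [-15.  -14.7 -12.4  -8.8  -8.7] slope [ 3.0000e-03 -1.2102e+01]
 wallx [-61.7 -61.3 -58.9 -55.4 -55.1] [ 1.000e-03 -5.872e+01]
 wally [-84.5 -83.1 -79.6 -77.4 -77. ]
 knob n 54 x [-12.9 -11.3   0.1  12.2  13.6] mean Y-88.5 53.3 Z 84.7 zmax [90.1 92. ] r [15.9 18.8 48.2 72.  73.2] ang 0.903
  arm ang 0.863
top cheek 1 102 x [ 9.4 10.6 14.2 17.2 17.9] slope [-2.0000e-03  1.4207e+01]
 wallx [56.4 56.9 59.1 62.7 63.7] [-4.0000e-03  5.9453e+01]
 wally [86.  86.4 89.8 92.1 92.2]
 knob n 68 x [-12.4 -12.2   1.   13.9  14.6] mean Y-88.5 55.5 Z 89.1 zmax [93.7 94.9] r [12.2 14.  51.3 77.1 79. ] ang 0.874
  arm ang 0.839
side cheek -1 87 x [-16.  -15.5 -14.  -10.7 -10.3] slope [-4.0000e-03 -1.3708e+01]
 wallx [-62.4 -61.9 -60.  -56.2 -55.8] [-3.0000e-03 -5.9644e+01]
 wally [-87.  -86.6 -84.7 -81.2 -80.3]
 knob n 120 x [-14.3 -13.5  -1.   12.9  13.9] mean Y-88.5 56.3 Z 85.4 zmax [88.8 89.6] r [11.6 13.9 52.3 74.4 75.6] ang 0.921
  arm ang 0.883
side cheek 1 153 x [ 9.7 10.3 12.9 15.8 16.1] slope [ 0.    13.044]
 wallx [55.2 55.5 57.2 61.2 62.8] [2.0000e-03 5.7763e+01]
 wally [81.7 82.  84.  87.2 88.3]
 knob n 86 x [-14.  -13.3  -1.3  11.9  13.6] mean Y-88.5 52.4 Z 87.8 zmax [92.4 93.4] r [11.8 14.3 47.6 74.3 75.5] ang 0.859
  arm ang 0.857
```

Request:
jog_arm(series=[[[-39,-21,3,0,0,0,50],[-39,-21,3,0,0,0,50],[-39,-21,3,0,0,0,50],[-39,-21,3,0,0,0,50],[-39,-21,3,0,0,0,50],[-39,-21,3,0,0,0,50],[-39,-21,3,0,0,0,50],[-39,-21,3,0,0,0,50],[-39,-21,3,0,0,0,50],[-39,-21,3,0,0,0,50]]])

```text
time_s: 1.1
eef_pos: [0.503, 0.1798, 0.2009]
eef_rot: [-0.0, 0.202, 0.979, -0.0]
wrist_force: [-0.2, 1.3, 0.9]
opening: 0.584
grasp_force: 0.0
```

Request:
jog_arm(series=[[[0,0,0,0,0,0.11,50],[0,0,0,0,0,0.11,50],[0,0,0,0,0,0.11,50],[0,0,0,0,0,0.11,50],[0,0,0,0,0,0.11,50],[0,0,0,0,0,0.11,50],[0,0,0,0,0,0.11,50],[0,0,0,0,0,0.11,50],[0,0,0,0,0,0.11,50],[0,0,0,0,0,0.11,50]]])

```text
time_s: 2.1
eef_pos: [0.502, 0.1814, 0.2008]
eef_rot: [-0.0, 0.685, 0.728, -0.0]
wrist_force: [0.5, 1.1, -0.3]
opening: 0.586
grasp_force: 0.0
```

Request:
jog_arm(series=[[[-2.5,1,20,0,0,0,50],[0,0,20,0,0,0,45],[0,0,20,0,0,0,45],[0,0,20,0,0,0,45],[0,0,20,0,0,0,45],[0,0,20,0,0,0,45],[0,0,15,0,0,0,45],[0,0,10,0,0,0,45],[0,0,4,0,0,0,45],[0,0,0,0,0,0,45]]])

```text
time_s: 3.1
eef_pos: [0.5033, 0.179, 0.0519]
eef_rot: [-0.0, 0.684, 0.73, -0.0]
wrist_force: [0.6, 0.3, 0.6]
opening: 0.526
grasp_force: 0.0
```

Request:
jog_arm(series=[[[0,0,0,0,0,0,30],[0,0,0,0,0,0,24],[0,0,0,0,0,0,20],[0,0,0,0,0,0,17],[0,0,0,0,0,0,15],[0,0,0,0,0,0,12],[0,0,0,0,0,0,8],[0,0,0,0,0,0,6],[0,0,0,0,0,0,5],[0,0,0,0,0,0,5]]])

```text
time_s: 4.1
eef_pos: [0.5038, 0.179, 0.0526]
eef_rot: [0.0, 0.684, 0.73, 0.0]
wrist_force: [-2.0, -0.4, 5.6]
opening: 0.129
grasp_force: 59.6
```

Request:
jog_arm(series=[[[0,0,-3,0,0,0,5],[0,0,-8,0,0,0,5],[0,0,-15,0,0,0,5],[0,0,-20,0,0,0,5],[0,0,-20,0,0,0,5],[0,0,-20,0,0,0,5],[0,0,-20,0,0,0,5],[0,0,-15,0,0,0,5],[0,0,-8,0,0,0,5],[0,0,0,0,0,0,5]]])

```text
time_s: 5.1
eef_pos: [0.5042, 0.1791, 0.1824]
eef_rot: [0.001, 0.684, 0.73, 0.001]
wrist_force: [-0.1, -0.5, -3.4]
opening: 0.128
grasp_force: 58.6
```

```bash
python3 - <<'E'
from h import *
for n in('top','side'):
    c=snap(n,n+'1')
a=cv2.imread('pics/side1.png');cv2.imwrite('pics/s1.png',cv2.resize(a[60:240,180:400],None,fx=3,fy=3))
print(ctrl.get_obs())
E
```

```text
{'time_s': 5.2, 'q': array([ 1.19300043e-01,  1.42240979e-01,  1.75867640e+00, -1.24081718e-05,
        1.24170497e+00,  5.42664369e-02]), 'dq': array([-0.000682  ,  0.012676  ,  0.00890674, -0.00128772,  0.0025816 ,
       -0.00154223]), 'joint_efforts': array([ 1.08474863e-02, -4.27788234e+01, -3.51809299e+01,  5.87865870e-03,
       -1.58901658e-02, -1.00984751e-04]), 'eef_pos': array([0.50307329, 0.17894255, 0.18061237]), 'eef_rot': array([-3.26632932e-04,  6.83742631e-01,  7.29723064e-01, -3.98011211e-04]), 'wrist_force': array([-0.44952869,  0.27563576, -1.71675227]), 'torque': array([-0.03904777,  0.0001532 , -0.0356693 ]), 'grasp_force': 58.617517948150635, 'opening': 0.13498928529248633}
```

View pics/s1.png

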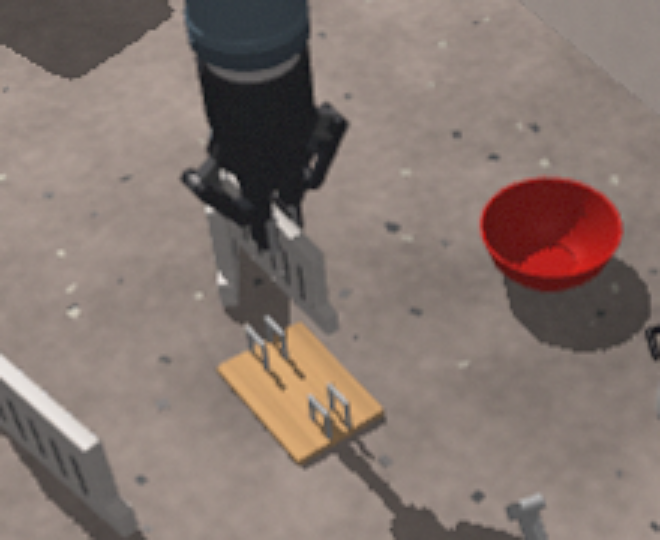

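The plate is held upright above the stand at about (280,250) in the crop, the stand is undisturbed. Now to the tin.

Request:
jog_arm(series=[[[-15,0.4,0,0,0,0,5],[-35,0.4,0,0,0,0,5],[-48,0.4,0,0,0,0,5],[-48,0.4,0,0,0,0,5],[-48,0.4,0,0,0,0,5],[-48,0.4,0,0,0,0,5],[-48,0.4,0,0,0,0,5],[-48,0.4,0,0,0,0,5],[-40,0.4,0,0,0,0,5],[-16,0.4,0,0,0,0,5]]])

```text
time_s: 6.2
eef_pos: [0.5321, -0.2184, 0.1803]
eef_rot: [-0.0, 0.685, 0.728, -0.001]
wrist_force: [0.3, 1.1, -2.6]
opening: 0.128
grasp_force: 58.6
```

Request:
jog_arm(series=[[[0,0,5,0,0,0.035,5],[0,0,5,0,0,0.035,5],[0,0,5,0,0,0.035,5],[0,0,5,0,0,0.035,5],[0,0,5,0,0,0.035,5],[0,0,4,0,0,0.035,5],[0,0,3,0,0,0.026,5],[0,0,0,0,0,0,5],[0,0,0,0,0,0,5],[0,0,0,0,0,0,5]]])

```text
time_s: 7.2
eef_pos: [0.5332, -0.214, 0.1495]
eef_rot: [0.0, 0.765, 0.644, 0.0]
wrist_force: [-0.9, 0.2, -2.6]
opening: 0.13
grasp_force: 58.5
```

```bash
cat > m3.py <<'E'
from m2 import *
import sys
t=sys.argv[1]; lo,hi=float(sys.argv[2]),float(sys.argv[3])
for n in('top','side'):
    c=snap(n,n+t); X,Y,Z=tinfit(c)
    o=ctrl.get_obs()['eef_pos'][2]*1000
    m=(abs(X)<14)&(abs(Y)<75)&(abs(Y)>18)&(Z>lo)&(Z<hi)
    print(n,m.sum(),'Y',edges(Y[m]),'X',edges(X[m]),'Z',edges(Z[m]))
    # top-edge band of plate
    zt=np.percentile(Z[m],98); k=m&(Z>zt-8); p=np.c_[X[k],Y[k]].astype(np.float32); r=cv2.minAreaRect(p); print('  topband',r)
o=ctrl.get_obs(); print(np.round(o['eef_pos'],4),np.round(o['eef_rot'],4))
E
python3 m3.py 2 105 190
```

```text
top 191 Y [-62.4 -56.8  54.   71.   74.3] X [-3.4 -3.2 -1.1  7.5  9.2] Z [110.7 114.1 151.3 181.1 182.3]
  topband ((3.1918907165527344, 50.812049865722656), (26.938499450683594, 12.85596752166748), 88.02751922607422)
side 541 Y [-66.1 -64.5 -40.9  32.7  60.4] X [-4.4 -4.  -2.8  6.2  7.7] Z [108.1 111.4 151.9 180.1 181.5]
  topband ((2.512411594390869, 3.1017379760742188), (115.64571380615234, 12.538216590881348), 89.82990264892578)
[ 0.5333 -0.214   0.1495] [2.000e-04 7.648e-01 6.443e-01 0.000e+00]
```

Request:
jog_arm(series=[[[-1.5,-2.4,0,0,0,0.003,5],[0,0,5,0,0,0,5],[0,0,7,0,0,0,5],[0,0,7,0,0,0,5],[0,0,7,0,0,0,5],[0,0,6,0,0,0,5],[0,0,6,0,0,0,5],[0,0,5,0,0,0,5],[0,0,3,0,0,0,5],[0,0,0,0,0,0,5]]])

```text
time_s: 8.3
eef_pos: [0.5303, -0.2148, 0.1028]
eef_rot: [-0.0, 0.766, 0.643, -0.0]
wrist_force: [0.0, -0.2, -1.9]
opening: 0.129
grasp_force: 58.6
```

```bash
python3 m3.py 3 72 145; python3 - <<'E'
import cv2,numpy as np
a=cv2.imread('pics/top3.png');b=cv2.imread('pics/side3.png')
c=np.zeros((600,800,3),np.uint8);c[:,:440]=cv2.resize(b[215:365,330:440],(440,600),interpolation=2)
c[:194,440:]=cv2.resize(a[180:250,360:490],(360,194));cv2.imwrite('pics/c3.png',c)
E
```

```text
top 147 Y [35.5 38.7 55.1 71.2 74.4] X [-6.  -5.8 -3.4  5.4  6.3] Z [ 73.4  77.6 111.3 134.6 136.8]
  topband ((0.5458612442016602, 49.32299041748047), (27.88559913635254, 12.238458633422852), 89.46884155273438)
side 441 Y [-67.1 -62.6 -41.4  54.8  69.3] X [-7.  -6.8 -5.3  3.7  5.1] Z [ 72.9  76.3 110.9 134.2 135.4]
  topband ((-0.08179378509521484, 1.1021080017089844), (114.31572723388672, 12.552190780639648), 89.30333709716797)
[ 0.5307 -0.2151  0.1035] [1.000e-04 7.659e-01 6.430e-01 0.000e+00]
```

View pics/c3.png

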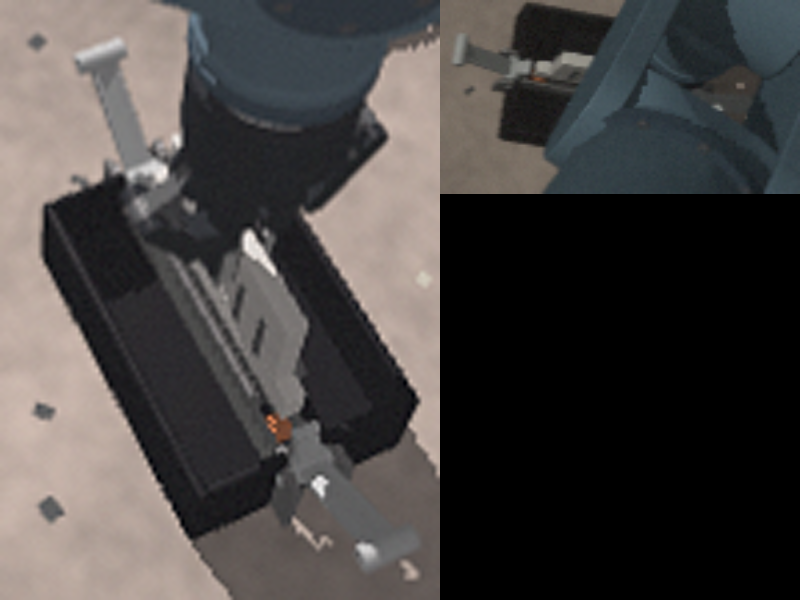

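The plate sits centred in the lead-in in both views (side crop, plate (270,300)), so I lower it.

Request:
jog_arm(series=[[[0,0,3,0,0,0,5],[0,0,3,0,0,0,5],[0,0,3,0,0,0,5],[0,0,3,0,0,0,5],[0,0,2,0,0,0,5],[0,0,2,0,0,0,5],[0,0,2,0,0,0,5],[0,0,2,0,0,0,5],[0,0,1,0,0,0,5],[0,0,0,0,0,0,5]]])

```text
time_s: 9.4
eef_pos: [0.5304, -0.2149, 0.0821]
eef_rot: [-0.0, 0.766, 0.643, -0.0]
wrist_force: [-0.4, 0.2, -2.1]
opening: 0.128
grasp_force: 58.6
```

Request:
jog_arm(series=[[[0,0,1,0,0,0,5],[0,0,1,0,0,0,5],[0,0,1,0,0,0,5],[0,0,1,0,0,0,5],[0,0,1,0,0,0,5],[0,0,0.5,0,0,0,5],[0,0,0.5,0,0,0,5],[0,0,0,0,0,0,5],[0,0,0,0,0,0,5],[0,0,0,0,0,0,5]]])

```text
time_s: 10.4
eef_pos: [0.5306, -0.215, 0.0763]
eef_rot: [0.0, 0.766, 0.643, 0.0]
wrist_force: [0.1, -0.5, -3.3]
opening: 0.13
grasp_force: 58.6
```

Request:
jog_arm(series=[[[0,0,0.5,0,0,0,5],[0,0,0.5,0,0,0,5],[0,0,0.5,0,0,0,5],[0,0,0,0,0,0,5],[0,0,0,0,0,0,5],[0,0,0,0,0,0,5],[0,0,0,0,0,0,5],[0,0,0,0,0,0,5],[0,0,0,0,0,0,5],[0,0,0,0,0,0,5]]])

```text
time_s: 11.4
eef_pos: [0.5305, -0.215, 0.0748]
eef_rot: [0.0, 0.766, 0.643, 0.0]
wrist_force: [-1.0, -0.0, -2.2]
opening: 0.128
grasp_force: 58.6
```

Request:
jog_arm(series=[[[0,0,0.5,0,0,0,5],[0,0,0.5,0,0,0,5],[0,0,0,0,0,0,5],[0,0,0,0,0,0,5],[0,0,0,0,0,0,5],[0,0,0,0,0,0,5],[0,0,0,0,0,0,5],[0,0,0,0,0,0,5],[0,0,0,0,0,0,5],[0,0,0,0,0,0,5]]])

```text
time_s: 12.4
eef_pos: [0.5307, -0.215, 0.0745]
eef_rot: [0.0, 0.766, 0.643, 0.0]
wrist_force: [-3.5, 1.8, 5.2]
opening: 0.13
grasp_force: 59.7
```

Contact with 7 N at the expected height, so I let go and lift away.

Request:
jog_arm(series=[[[0,0,0,0,0,0,14],[0,0,0,0,0,0,16],[0,0,0,0,0,0,20],[0,0,0,0,0,0,24],[0,0,0,0,0,0,28],[0,0,0,0,0,0,28],[0,0,-4,0,0,0,28],[0,0,-8,0,0,0,28],[0,0,-15,0,0,0,28],[0,0,-20,0,0,0,28]]])

```text
time_s: 13.4
eef_pos: [0.5302, -0.2148, 0.1217]
eef_rot: [-0.0, 0.766, 0.643, -0.0]
wrist_force: [-0.3, 0.3, -0.0]
opening: 0.327
grasp_force: 0.0
```

Request:
jog_arm(series=[[[0,0,-25,0,0,0,28],[0,0,-20,0,0,0,28],[0,0,-10,0,0,0,20],[20,0,0,0,0,0,0],[30,0,0,0,0,0,0],[30,0,0,0,0,0,0],[30,0,0,0,0,0,0],[30,0,0,0,0,0,0],[30,0,0,0,0,0,0],[10,0,0,0,0,0,0]]])

```text
time_s: 14.4
eef_pos: [0.5617, -0.0352, 0.1761]
eef_rot: [-0.0, 0.765, 0.644, 0.0]
wrist_force: [-0.7, -0.5, -0.1]
opening: 0.006
grasp_force: 0.0
```

```bash
python3 m3.py 4 72 130; python3 - <<'E'
import cv2,numpy as np
a=cv2.imread('pics/top4.png');b=cv2.imread('pics/side4.png')
c=np.zeros((600,800,3),np.uint8);c[:,:440]=cv2.resize(b[215:365,330:440],(440,600),interpolation=2)
c[:194,440:]=cv2.resize(a[180:250,360:490],(360,194));cv2.imwrite('pics/c4.png',c)
E
```

```text
top 193 Y [-52.8 -50.7 -21.2  43.9  47. ] X [-5.6 -5.2 -2.   6.3  7.3] Z [ 74.1  77.2 103.6 107.2 108.3]
  topband ((1.2210297584533691, -3.1197280883789062), (103.30500030517578, 12.829411506652832), 89.4719467163086)
side 430 Y [-56.  -55.3 -21.8  54.1  57.6] X [-6.6 -6.4 -4.7  4.3  5.5] Z [ 72.4  75.  101.8 106.  107. ]
  topband ((-0.348574161529541, 1.5142402648925781), (114.6484603881836, 12.419750213623047), 89.97930908203125)
[ 0.5617 -0.0365  0.176 ] [ 0.      0.7651  0.6439 -0.    ]
```

View pics/c4.png

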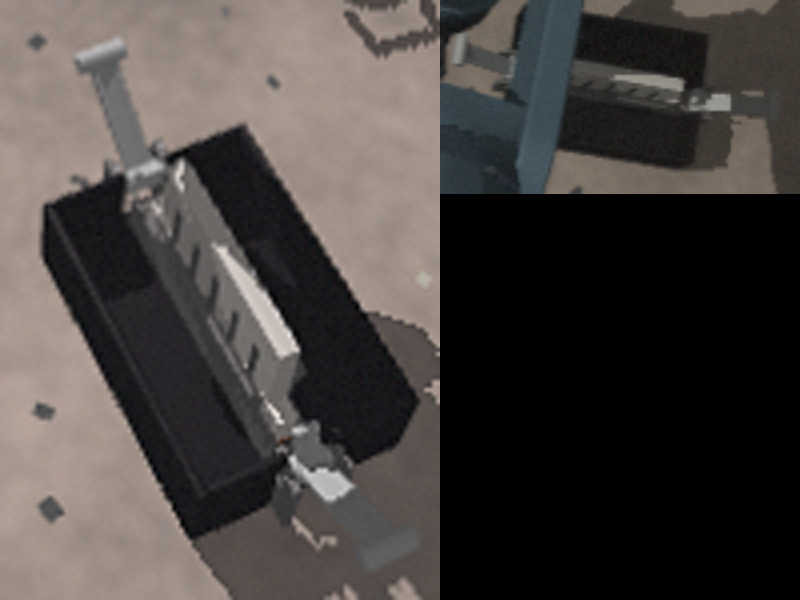

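The plate stands upright in the slot between the open levers (side crop (240,280)), its top at about 105 mm: raised as intended. Now the left lever: down outside its knob.

Request:
jog_arm(series=[[[0,0,10,0,0,0,0],[0,0,18,0,0,0,0],[0,0,18,0,0,0,0],[0,0,18,0,0,0,0],[0,0,16,0,0,0,0],[0,0,10,0,0,0,0],[-3,0,6,0,0,0,0],[-5,0,0,0,0,0,0],[-5,0,0,0,0,0,0],[0,0,0,0,0,0,0]]])

```text
time_s: 15.5
eef_pos: [0.56, -0.0517, 0.0807]
eef_rot: [0.001, 0.766, 0.643, 0.0]
wrist_force: [-0.4, 0.6, -0.1]
opening: 0.005
grasp_force: 0.0
```

Request:
jog_arm(series=[[[-2,0,0,0,0,0,0],[-1,0,0,0,0,0,0],[-1,0,0,0,0,0,0],[-1,0,0,0,0,0,0],[-0.5,0,0,0,0,0,0],[-0.5,0,0,0,0,0,0],[0,0,0,0,0,0,0],[0,0,0,0,0,0,0],[0,0,0,0,0,0,0],[0,0,0,0,0,0,0]]])

```text
time_s: 16.5
eef_pos: [0.5585, -0.056, 0.0798]
eef_rot: [-0.0, 0.766, 0.643, 0.0]
wrist_force: [0.7, 4.8, 2.6]
opening: 0.003
grasp_force: 2.4
```

Request:
jog_arm(series=[[[-1.1,0,-1.2,0,0,0,0],[-1.1,0,-1.2,0,0,0,0],[-1.2,0,-1.2,0,0,0,0],[-1.2,0,-1.2,0,0,0,0],[-1.2,0,-1.2,0,0,0,0],[0,0,0,0,0,0,0],[0,0,0,0,0,0,0],[0,0,0,0,0,0,0],[0,0,0,0,0,0,0],[0,0,0,0,0,0,0]]])

```text
time_s: 17.5
eef_pos: [0.5576, -0.0611, 0.0862]
eef_rot: [-0.0, 0.766, 0.643, 0.001]
wrist_force: [1.4, 7.6, 3.7]
opening: 0.007
grasp_force: 3.8
```

Request:
jog_arm(series=[[[-1,0,-1.5,0,0,0,0],[-1,0,-1.3,0,0,0,0],[-1.2,0,-1.2,0,0,0,0],[-1.2,0,-1.1,0,0,0,0],[-1.2,0,-1.1,0,0,0,0],[-1.3,0,-1.1,0,0,0,0],[-1.3,0,-1,0,0,0,0],[-1.3,0,-0.9,0,0,0,0],[-1.3,0,-0.9,0,0,0,0],[0,0,0,0,0,0,0]]])

```text
time_s: 18.5
eef_pos: [0.5557, -0.0719, 0.0964]
eef_rot: [-0.0, 0.766, 0.643, 0.001]
wrist_force: [0.7, 6.0, 6.6]
opening: 0.003
grasp_force: 3.5
```

```bash
python3 - <<'E'
from m2 import *
o=ctrl.get_obs();print(o['wrist_force'],o['eef_pos'])
for n in('top','side'):
    c=snap(n,n+'5'); X,Y,Z=tinfit(c)
    m=(abs(X)<18)&(Y>92)&(Y<190)&(Z>45); r=np.hypot(Y-88.5-1.5,Z-42.7)
    a=m&(r>20)&(r<58)&(abs(X)<9); print(n,'arm',a.sum(),np.median(np.arctan2(Y[a]-90,Z[a]-42.7)))
    k=m&(r>62)&(r<80); print('knob',k.sum(),edges(Y[k]),edges(Z[k]),edges(X[k]))
b=cv2.imread('pics/side5.png');cv2.imwrite('pics/c5.png',cv2.resize(b[150:300,300:440],None,fx=4,fy=4,interpolation=2))
E
```

```text
[0.71738845 5.9711984  6.5760107 ] [ 0.55573216 -0.07192252  0.09642541]
top arm 24 0.5227562352439946
knob 0 nan nan nan
side arm 123 0.5036606930897494
knob 98 [120.3 121.6 126.4 137.2 138.4] [ 95.9  98.2 104.  107.5 108.4] [-13.9 -13.5  -1.3  12.   14.2]
  return np.nanmean(a, axis, out=out, keepdims=keepdims)
```

View pics/c5.png

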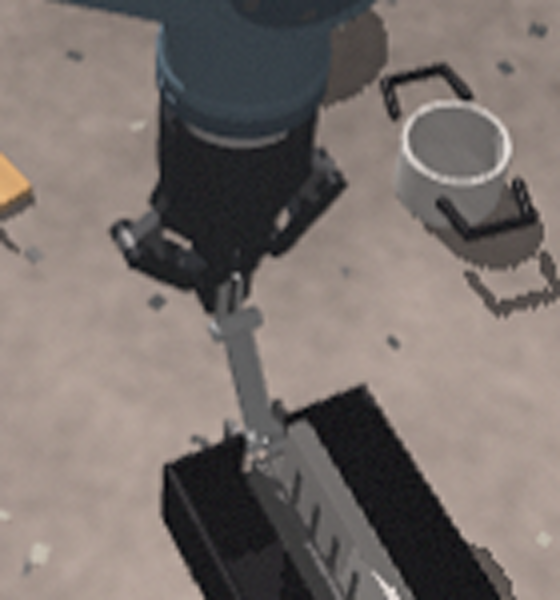

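Lever at about 0.51 rad, fingertip on the knob at (240,320) in the crop, pot clear; the upward pull on the finger says I should rise a little more.

Request:
jog_arm(series=[[[0,0,-1.5,0,0,0,0],[-1.2,0,-1,0,0,0,0],[-1.4,0,-1,0,0,0,0],[-1.4,0,-0.9,0,0,0,0],[-1.4,0,-0.8,0,0,0,0],[-1.4,0,-0.8,0,0,0,0],[-1.4,0,-0.7,0,0,0,0],[-1.4,0,-0.6,0,0,0,0],[0,0,0,0,0,0,0],[0,0,0,0,0,0,0]]])

```text
time_s: 19.6
eef_pos: [0.5539, -0.0824, 0.1036]
eef_rot: [0.0, 0.766, 0.643, 0.0]
wrist_force: [-0.2, 4.3, 3.0]
opening: -0.001
grasp_force: 2.3
```

Request:
jog_arm(series=[[[-1.2,0,-0.6,0,0,0,0],[-1.2,0,-0.5,0,0,0,0],[-1.2,0,-0.5,0,0,0,0],[-1.2,0,-0.4,0,0,0,0],[-1.2,0,-0.4,0,0,0,0],[-1.2,0,-0.4,0,0,0,0],[0,0,0,0,0,0,0],[0,0,0,0,0,0,0],[0,0,0,0,0,0,0],[0,0,0,0,0,0,0]]])

```text
time_s: 20.6
eef_pos: [0.5528, -0.0886, 0.1065]
eef_rot: [-0.0, 0.766, 0.643, 0.0]
wrist_force: [0.0, 8.2, 5.7]
opening: -0.003
grasp_force: 4.0
```

Request:
jog_arm(series=[[[0,0,-0.6,0,0,0,0],[-1,0,-0.5,0,0,0,0],[-1,0,-0.4,0,0,0,0],[-1,0,-0.4,0,0,0,0],[-1,0,-0.3,0,0,0,0],[-1,0,-0.3,0,0,0,0],[-1,0,-0.2,0,0,0,0],[0,0,0,0,0,0,0],[0,0,0,0,0,0,0],[0,0,0,0,0,0,0]]])

```text
time_s: 21.6
eef_pos: [0.5518, -0.0928, 0.1084]
eef_rot: [-0.001, 0.766, 0.643, 0.001]
wrist_force: [3.7, 12.9, -0.6]
opening: -0.003
grasp_force: 6.9
```

Request:
jog_arm(series=[[[-1,0,-0.2,0,0,0,0],[-1,0,-0.2,0,0,0,0],[-1,0,-0.2,0,0,0,0],[-1,0,-0.2,0,0,0,0],[-1,0,-0.1,0,0,0,0],[0,0,0,0,0,0,0],[0,0,0,0,0,0,0],[0,0,0,0,0,0,0],[0,0,0,0,0,0,0],[0,0,0,0,0,0,0]]])

```text
time_s: 22.6
eef_pos: [0.5511, -0.0974, 0.1097]
eef_rot: [-0.001, 0.766, 0.643, 0.002]
wrist_force: [2.6, 16.5, 3.7]
opening: 0.003
grasp_force: 8.0
```

Request:
jog_arm(series=[[[-0.6,0,-0.1,0,0,0,0],[-0.6,0,-0.1,0,0,0,0],[-0.6,0,-0.1,0,0,0,0],[-0.6,0,0,0,0,0,0],[-0.6,0,0,0,0,0,0],[0,0,0,0,0,0,0],[0,0,0,0,0,0,0],[0,0,0,0,0,0,0],[0,0,0,0,0,0,0],[0,0,0,0,0,0,0]]])

```text
time_s: 23.6
eef_pos: [0.5506, -0.1004, 0.1104]
eef_rot: [-0.001, 0.766, 0.643, 0.002]
wrist_force: [1.4, 15.3, 6.2]
opening: -0.001
grasp_force: 8.3
```

Request:
jog_arm(series=[[[-0.5,0,0,0,0,0,0],[-0.5,0,0,0,0,0,0],[-0.5,0,0,0,0,0,0],[-0.5,0,0,0,0,0,0],[-0.5,0,0,0,0,0,0],[0,0,0,0,0,0,0],[0,0,0,0,0,0,0],[0,0,0,0,0,0,0],[0,0,0,0,0,0,0],[0,0,0,0,0,0,0]]])

```text
time_s: 24.6
eef_pos: [0.5503, -0.1027, 0.1108]
eef_rot: [-0.001, 0.766, 0.643, 0.002]
wrist_force: [0.7, 16.4, 9.0]
opening: -0.003
grasp_force: 9.1
```

Request:
jog_arm(series=[[[0,0,-0.4,0,0,0,0],[-0.3,0,-0.1,0,0,0,0],[-0.3,0,-0.1,0,0,0,0],[-0.3,0,0,0,0,0,0],[-0.3,0,0,0,0,0,0],[-0.3,0,0,0,0,0,0],[0,0,0,0,0,0,0],[0,0,0,0,0,0,0],[0,0,0,0,0,0,0],[0,0,0,0,0,0,0]]])

```text
time_s: 25.6
eef_pos: [0.55, -0.1046, 0.1111]
eef_rot: [-0.001, 0.766, 0.643, 0.002]
wrist_force: [-0.4, 14.5, 6.5]
opening: -0.002
grasp_force: 8.0
```

```bash
cat > lev.py <<'E'
from m2 import *
import sys
s=int(sys.argv[1]); o=ctrl.get_obs(); print(np.round(o['wrist_force'],1),np.round(o['eef_pos'],4))
d=o['eef_pos'][:2]*1000-[530.5,-215]; print('TCP Y',d@[.1736,.9848],'X',d@[.9848,-.1736])
for n,off,x0 in(('side',.8,-.4),('top',3.3,1.)):
    c=snap(n,n+sys.argv[2]); X,Y,Z=tinfit(c); Y=(Y-off)*s-88.5; X=X-x0
    r=np.hypot(Y,Z-42.7); a=(abs(X)<9)&(r>22)&(r<58)&(Y>-25)&(Y<65)&(Z>62); 
    print(n,'arm',a.sum(),'Y',edges(Y[a]),'ang',edges(np.arctan2(Y[a],Z[a]-42.7)))
    k=(abs(X)<15)&(Z>92)&(r<85)&(r>62)&(Y>-20); 
    if k.sum(): print('   knob',k.sum(),'Y',edges(Y[k]),'Z',edges(Z[k]))
E
python3 lev.py 1 6
```

```text
[-0.4 14.5  6.5] [ 0.55   -0.1046  0.1111]
TCP Y 112.08424454759603 X 0.002303491698270932
side arm 76 Y [-1.4 -1.1  0.8  5.4  6.4] ang [-0.1 -0.   0.   0.1  0.2]
   knob 122 Y [-0.3  0.4  6.4 16.5 24.7] Z [105.  109.8 116.9 124.5 126.3]
top arm 0 Y nan ang nan
   knob 3 Y [27.3 27.6 30.8 31.4 31.5] Z [113.3 113.9 119.8 120.3 120.4]
  return np.nanmean(a, axis, out=out, keepdims=keepdims)
```

Request:
jog_arm(series=[[[0,0,-0.2,0,0,0,0],[-0.3,0,0,0,0,0,0],[-0.3,0,0,0,0,0,0],[-0.3,0,0,0,0,0,0],[-0.3,0,0,0,0,0,0],[0,0,0,0,0,0,0],[0,0,0,0,0,0,0],[0,0,0,0,0,0,0],[0,0,0,0,0,0,0],[0,0,0,0,0,0,0]]])

```text
time_s: 26.7
eef_pos: [0.5498, -0.1057, 0.1113]
eef_rot: [-0.001, 0.766, 0.643, 0.002]
wrist_force: [1.7, 14.6, 6.9]
opening: -0.002
grasp_force: 8.1
```

Still moving at steady force; continue.

Request:
jog_arm(series=[[[0,0,-0.2,0,0,0,0],[-0.3,0,0,0,0,0,0],[-0.3,0,0,0,0,0,0],[-0.3,0,0,0,0,0,0],[-0.3,0,0,0,0,0,0],[0,0,0,0,0,0,0],[0,0,0,0,0,0,0],[0,0,0,0,0,0,0],[0,0,0,0,0,0,0],[0,0,0,0,0,0,0]]])

```text
time_s: 27.7
eef_pos: [0.5495, -0.1068, 0.1115]
eef_rot: [-0.001, 0.766, 0.643, 0.002]
wrist_force: [2.1, 15.6, 7.7]
opening: 0.001
grasp_force: 8.2
```

Request:
jog_arm(series=[[[0,0,-0.1,0,0,0,0],[-0.3,0,0,0,0,0,0],[-0.3,0,0,0,0,0,0],[-0.2,0,0,0,0,0,0],[0,0,0,0,0,0,0],[0,0,0,0,0,0,0],[0,0,0,0,0,0,0],[0,0,0,0,0,0,0],[0,0,0,0,0,0,0],[0,0,0,0,0,0,0]]])

```text
time_s: 28.7
eef_pos: [0.5494, -0.1076, 0.1116]
eef_rot: [-0.001, 0.766, 0.643, 0.002]
wrist_force: [1.2, 14.7, 7.7]
opening: -0.002
grasp_force: 8.3
```

Request:
jog_arm(series=[[[0,0,-0.1,0,0,0,0],[-0.3,0,0,0,0,0,0],[-0.3,0,0,0,0,0,0],[-0.3,0,0,0,0,0,0],[-0.3,0,0,0,0,0,0],[0,0,0,0,0,0,0],[0,0,0,0,0,0,0],[0,0,0,0,0,0,0],[0,0,0,0,0,0,0],[0,0,0,0,0,0,0]]])

```text
time_s: 29.7
eef_pos: [0.5492, -0.1088, 0.1117]
eef_rot: [-0.001, 0.766, 0.643, 0.002]
wrist_force: [1.7, 15.7, 7.1]
opening: -0.001
grasp_force: 8.4
```

```bash
python3 lev.py 1 7 2>/dev/null; python3 -c "
import cv2
b=cv2.imread('pics/side7.png');cv2.imwrite('pics/c7.png',cv2.resize(b[180:330,310:430],None,fx=4,fy=4,interpolation=2))"
```

```text
[ 1.7 15.7  7.1] [ 0.5492 -0.1088  0.1117]
TCP Y 107.86746397082491 X -0.024620338130137753
side arm 75 Y [-3.5 -3.3 -1.9  1.7  3.9] ang [-0.2 -0.1 -0.1  0.   0.1]
   knob 120 Y [-3.8 -3.2  2.7 12.1 19.2] Z [104.9 109.2 117.  125.4 126.9]
top arm 0 Y nan ang nan
   knob 2 Y [23.3 23.4 24.3 25.2 25.3] Z [117.4 117.5 119.  120.4 120.5]
```

View pics/c7.png

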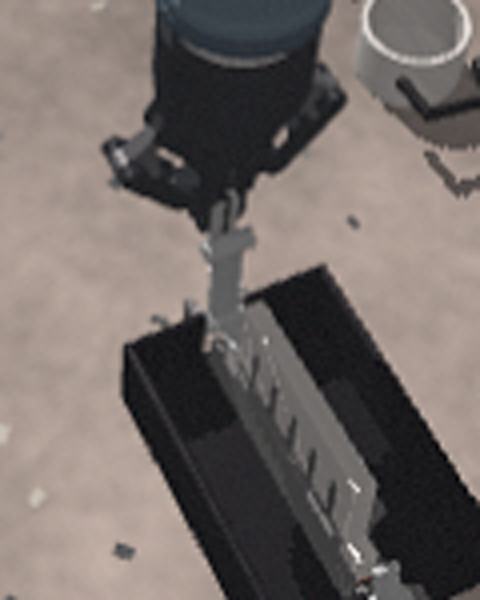

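The lever is almost upright (knob (230,240)); a couple of mm remain.

Request:
jog_arm(series=[[[0,0,-0.1,0,0,0,0],[-0.3,0,0,0,0,0,0],[-0.3,0,0,0,0,0,0],[-0.3,0,0,0,0,0,0],[-0.3,0,0,0,0,0,0],[0,0,0,0,0,0,0],[0,0,0,0,0,0,0],[0,0,0,0,0,0,0],[0,0,0,0,0,0,0],[0,0,0,0,0,0,0]]])

```text
time_s: 30.8
eef_pos: [0.549, -0.11, 0.1118]
eef_rot: [-0.001, 0.766, 0.643, 0.002]
wrist_force: [1.1, 14.7, 7.8]
opening: -0.001
grasp_force: 8.3
```

Request:
jog_arm(series=[[[0,0,-0.1,0,0,0,0],[-0.3,0,0,0,0,0,0],[-0.3,0,0,0,0,0,0],[-0.2,0,0,0,0,0,0],[0,0,0,0,0,0,0],[0,0,0,0,0,0,0],[0,0,0,0,0,0,0],[0,0,0,0,0,0,0],[0,0,0,0,0,0,0],[0,0,0,0,0,0,0]]])

```text
time_s: 31.8
eef_pos: [0.5489, -0.1108, 0.1119]
eef_rot: [-0.001, 0.766, 0.643, 0.002]
wrist_force: [1.0, 15.1, 6.9]
opening: 0.001
grasp_force: 8.3
```

Request:
jog_arm(series=[[[0,0,-0.1,0,0,0,0],[-0.3,0,0,0,0,0,0],[-0.3,0,0,0,0,0,0],[-0.3,0,0,0,0,0,0],[-0.3,0,0,0,0,0,0],[0,0,0,0,0,0,0],[0,0,0,0,0,0,0],[0,0,0,0,0,0,0],[0,0,0,0,0,0,0],[0,0,0,0,0,0,0]]])

```text
time_s: 32.8
eef_pos: [0.5487, -0.1116, 0.1119]
eef_rot: [-0.002, 0.766, 0.643, 0.002]
wrist_force: [1.3, 16.1, 6.3]
opening: -0.004
grasp_force: 9.0
```

Request:
jog_arm(series=[[[-0.2,0,0,0,0,0,0],[-0.2,0,0,0,0,0,0],[-0.2,0,0,0,0,0,0],[-0.2,0,0,0,0,0,0],[0,0,0,0,0,0,0],[0,0,0,0,0,0,0],[0,0,0,0,0,0,0],[0,0,0,0,0,0,0],[0,0,0,0,0,0,0],[0,0,0,0,0,0,0]]])

```text
time_s: 33.8
eef_pos: [0.5486, -0.1118, 0.1119]
eef_rot: [-0.002, 0.766, 0.643, 0.002]
wrist_force: [2.4, 18.7, 6.8]
opening: -0.001
grasp_force: 10.1
```

Motion stopped while force rose 2.6 N: the left lever is home. Now back off, go over, and down outside the right knob.

Request:
jog_arm(series=[[[4,0,0,0,0,0,0],[10,0,-10,0,0,0,0],[0,0,-25,0,0,0,0],[0,0,-30,0,0,0,0],[-20,0,-10,0,0,0,0],[-45,0,0,0,0,0,0],[-48,0,0,0,0,0,0],[-48,0,0,0,0,0,0],[-48,0,0,0,0,0,0],[-48,0,0,0,0,0,0]]])

```text
time_s: 34.8
eef_pos: [0.5051, -0.3573, 0.1872]
eef_rot: [0.001, 0.766, 0.643, -0.001]
wrist_force: [0.5, 0.6, -0.1]
opening: -0.002
grasp_force: 0.0
```

```bash
python3 lev.py 1 8 2>/dev/null; python3 lev.py -1 9 2>/dev/null
```

```text
[ 0.5  0.6 -0.1] [ 0.5051 -0.3573  0.1872]
TCP Y -144.5181208215337 X -0.29937816213674395
side arm 66 Y [-4.4 -4.  -2.6  0.9  2.7] ang [-0.1 -0.1 -0.1  0.   0.1]
   knob 26 Y [-5.8 -5.4 -2.6  3.   5.8] Z [109.7 110.6 114.4 118.1 118.8]
top arm 11 Y [1.8 2.6 4.8 5.4 5.4] ang [0.  0.1 0.1 0.2 0.2]
   knob 59 Y [-3.5 -3.   2.7  7.4  7.6] Z [108.7 112.6 117.8 121.2 122.9]
[0.3 0.7 0.2] [ 0.504  -0.3614  0.1872]
TCP Y -148.79813911479025 X -0.6329964906232206
side arm 119 Y [-11.8 -10.1  32.   44.3  46.8] ang [-0.5 -0.4  0.9  1.   1. ]
top arm 79 Y [-12.6 -11.3  33.6  45.7  47.6] ang [-0.5 -0.4  0.9  1.   1. ]
```

Request:
jog_arm(series=[[[-20,0,0,0,0,0,0],[-10,0,8,0,0,0,0],[0,0,20,0,0,0,0],[0,0,20,0,0,0,0],[0,0,20,0,0,0,0],[0,0,20,0,0,0,0],[0,0,15,0,0,0,0],[0,0,6,0,0,0,0],[6,0,0,0,0,0,0],[4,0,0,0,0,0,0]]])

```text
time_s: 36.0
eef_pos: [0.5029, -0.3748, 0.0782]
eef_rot: [0.001, 0.766, 0.643, -0.0]
wrist_force: [-4.2, -8.5, 1.8]
opening: 0.002
grasp_force: 4.4
```

Request:
jog_arm(series=[[[1,0,0,0,0,0,0],[1,0,0,0,0,0,0],[1,0,0,0,0,0,0],[1,0,0,0,0,0,0],[1,0,0,0,0,0,0],[0.5,0,0,0,0,0,0],[0,0,0,0,0,0,0],[0,0,0,0,0,0,0],[0,0,0,0,0,0,0],[0,0,0,0,0,0,0]]])

```text
time_s: 37.0
eef_pos: [0.5034, -0.3733, 0.0806]
eef_rot: [0.004, 0.766, 0.643, -0.002]
wrist_force: [-7.7, -10.7, 2.1]
opening: -0.001
grasp_force: 5.6
```

Request:
jog_arm(series=[[[0,0,-1,0,0,0,0],[0,0,-1,0,0,0,0],[0,0,-1,0,0,0,0],[0,0,-1,0,0,0,0],[0,0,-1,0,0,0,0],[0,0,-1,0,0,0,0],[0.5,0,-1,0,0,0,0],[0.5,0,-1,0,0,0,0],[0,0,0,0,0,0,0],[0,0,0,0,0,0,0]]])

```text
time_s: 38.0
eef_pos: [0.5039, -0.369, 0.0867]
eef_rot: [0.001, 0.766, 0.643, -0.001]
wrist_force: [-2.2, -5.1, 0.2]
opening: 0.001
grasp_force: 2.4
```

Request:
jog_arm(series=[[[1.5,0,-1.6,0,0,0,0],[1.6,0,-1.7,0,0,0,0],[1.7,0,-1.7,0,0,0,0],[1.8,0,-1.6,0,0,0,0],[1.8,0,-1.5,0,0,0,0],[1.8,0,-1.4,0,0,0,0],[1.9,0,-1.4,0,0,0,0],[1.9,0,-1.3,0,0,0,0],[1.9,0,-1.2,0,0,0,0],[1.9,0,-1.1,0,0,0,0]]])

```text
time_s: 39.0
eef_pos: [0.507, -0.3522, 0.1018]
eef_rot: [0.002, 0.766, 0.643, -0.001]
wrist_force: [-3.9, -7.0, 3.3]
opening: 0.001
grasp_force: 3.7
```

Request:
jog_arm(series=[[[1.7,0,-0.7,0,0,0,0],[1.7,0,-0.6,0,0,0,0],[1.7,0,-0.6,0,0,0,0],[1.7,0,-0.5,0,0,0,0],[1.6,0,-0.4,0,0,0,0],[1.5,0,-0.4,0,0,0,0],[1.4,0,-0.3,0,0,0,0],[1.2,0,-0.2,0,0,0,0],[0,0,0,0,0,0,0],[0,0,0,0,0,0,0]]])

```text
time_s: 40.0
eef_pos: [0.5096, -0.3413, 0.1072]
eef_rot: [0.003, 0.766, 0.643, -0.001]
wrist_force: [-5.0, -6.4, 10.1]
opening: 0.003
grasp_force: 5.6
```

Request:
jog_arm(series=[[[-4,0,0,0,0,0,0],[-2,0,0,0,0,0,0],[0,0,3,0,0,0,0],[0,0,2,0,0,0,0],[1,0,0,0,0,0,0],[1,0,0,0,0,0,0],[1,0,0,0,0,0,0],[1,0,0,0,0,0,0],[0,0,0,0,0,0,0],[0,0,0,0,0,0,0]]])

```text
time_s: 41.0
eef_pos: [0.5082, -0.3407, 0.0986]
eef_rot: [0.0, 0.766, 0.643, -0.001]
wrist_force: [-1.3, -3.9, -3.2]
opening: 0.004
grasp_force: 2.4
```

Request:
jog_arm(series=[[[1.3,0,-0.6,0,0,0,0],[1.3,0,-0.6,0,0,0,0],[1.3,0,-0.5,0,0,0,0],[1.3,0,-0.5,0,0,0,0],[1.3,0,-0.5,0,0,0,0],[1.3,0,-0.4,0,0,0,0],[1.3,0,-0.4,0,0,0,0],[0,0,0,0,0,0,0],[0,0,0,0,0,0,0],[0,0,0,0,0,0,0]]])

```text
time_s: 42.0
eef_pos: [0.5095, -0.3331, 0.1018]
eef_rot: [0.001, 0.766, 0.643, -0.001]
wrist_force: [-3.7, -9.6, -6.4]
opening: -0.002
grasp_force: 5.1
```

Request:
jog_arm(series=[[[1,0,-0.1,0,0,0,0],[1,0,-0.1,0,0,0,0],[1,0,-0.2,0,0,0,0],[1,0,-0.2,0,0,0,0],[1,0,-0.2,0,0,0,0],[1,0,-0.2,0,0,0,0],[0,0,0,0,0,0,0],[0,0,0,0,0,0,0],[0,0,0,0,0,0,0],[0,0,0,0,0,0,0]]])

```text
time_s: 43.0
eef_pos: [0.5104, -0.3281, 0.1032]
eef_rot: [0.002, 0.766, 0.643, -0.002]
wrist_force: [-3.3, -12.5, -5.6]
opening: 0.0
grasp_force: 6.3
```

Request:
jog_arm(series=[[[0.8,0,-0.1,0,0,0,0],[0.8,0,-0.1,0,0,0,0],[0.8,0,-0.1,0,0,0,0],[0.8,0,-0.1,0,0,0,0],[0.8,0,0,0,0,0,0],[0.8,0,0,0,0,0,0],[0,0,0,0,0,0,0],[0,0,0,0,0,0,0],[0,0,0,0,0,0,0],[0,0,0,0,0,0,0]]])

```text
time_s: 44.0
eef_pos: [0.5113, -0.3235, 0.1041]
eef_rot: [0.002, 0.766, 0.643, -0.002]
wrist_force: [-3.8, -12.0, -2.3]
opening: 0.002
grasp_force: 6.2
```

Request:
jog_arm(series=[[[0.5,0,-0.1,0,0,0,0],[0.5,0,-0.1,0,0,0,0],[0.5,0,-0.1,0,0,0,0],[0.5,0,0,0,0,0,0],[0.5,0,0,0,0,0,0],[0.5,0,0,0,0,0,0],[0,0,0,0,0,0,0],[0,0,0,0,0,0,0],[0,0,0,0,0,0,0],[0,0,0,0,0,0,0]]])

```text
time_s: 45.0
eef_pos: [0.5118, -0.3209, 0.1045]
eef_rot: [0.002, 0.766, 0.643, -0.002]
wrist_force: [-4.9, -12.8, -3.4]
opening: -0.003
grasp_force: 6.7
```

Request:
jog_arm(series=[[[0.3,0,-0.1,0,0,0,0],[0.3,0,0,0,0,0,0],[0.3,0,0,0,0,0,0],[0.3,0,0,0,0,0,0],[0,0,0,0,0,0,0],[0,0,0,0,0,0,0],[0,0,0,0,0,0,0],[0,0,0,0,0,0,0],[0,0,0,0,0,0,0],[0,0,0,0,0,0,0]]])

```text
time_s: 46.0
eef_pos: [0.5119, -0.3199, 0.1046]
eef_rot: [0.002, 0.766, 0.643, -0.002]
wrist_force: [-5.8, -12.6, -2.1]
opening: 0.001
grasp_force: 7.0
```

Request:
jog_arm(series=[[[0.3,0,0,0,0,0,0],[0.3,0,0,0,0,0,0],[0.3,0,0,0,0,0,0],[0.3,0,0,0,0,0,0],[0,0,0,0,0,0,0],[0,0,0,0,0,0,0],[0,0,0,0,0,0,0],[0,0,0,0,0,0,0],[0,0,0,0,0,0,0],[0,0,0,0,0,0,0]]])

```text
time_s: 47.0
eef_pos: [0.5121, -0.3189, 0.1047]
eef_rot: [0.002, 0.766, 0.643, -0.002]
wrist_force: [-5.1, -12.8, -1.2]
opening: -0.003
grasp_force: 7.2
```

Request:
jog_arm(series=[[[0.3,0,0,0,0,0,0],[0.3,0,0,0,0,0,0],[0.3,0,0,0,0,0,0],[0,0,0,0,0,0,0],[0,0,0,0,0,0,0],[0,0,0,0,0,0,0],[0,0,0,0,0,0,0],[0,0,0,0,0,0,0],[0,0,0,0,0,0,0],[0,0,0,0,0,0,0]]])

```text
time_s: 48.0
eef_pos: [0.5124, -0.3176, 0.1048]
eef_rot: [0.002, 0.766, 0.643, -0.002]
wrist_force: [-5.6, -12.1, -1.5]
opening: -0.005
grasp_force: 6.5
```

Request:
jog_arm(series=[[[0.3,0,0,0,0,0,0],[0.3,0,0,0,0,0,0],[0.3,0,0,0,0,0,0],[0.2,0,0,0,0,0,0],[0,0,0,0,0,0,0],[0,0,0,0,0,0,0],[0,0,0,0,0,0,0],[0,0,0,0,0,0,0],[0,0,0,0,0,0,0],[0,0,0,0,0,0,0]]])

```text
time_s: 49.0
eef_pos: [0.5125, -0.3173, 0.1048]
eef_rot: [0.002, 0.766, 0.643, -0.002]
wrist_force: [-6.6, -15.3, -2.8]
opening: -0.001
grasp_force: 7.7
```

```bash
python3 lev.py -1 10 2>/dev/null
```

```text
[ -6.6 -15.3  -2.8] [ 0.5125 -0.3173  0.1048]
TCP Y -103.85239000812314 X -0.010303555431587341
side arm 3 Y [0.1 0.3 2.8 2.8 2.8] ang [0.  0.  0.1 0.1 0.1]
   knob 37 Y [20.5 21.9 25.4 26.7 27.1] Z [108.5 108.6 117.2 123.4 124.3]
top arm 30 Y [-4.7 -4.5 -3.7 -1.3 -0.3] ang [-0.2 -0.1 -0.1 -0.  -0. ]
   knob 34 Y [-6.1 -5.9 -3.8  3.8  4.3] Z [108.7 112.1 116.9 121.  121.7]
```

Request:
jog_arm(series=[[[0.3,0,0,0,0,0,0],[0.3,0,0,0,0,0,0],[0.1,0,0,0,0,0,0],[0,0,0,0,0,0,0],[0,0,0,0,0,0,0],[0,0,0,0,0,0,0],[0,0,0,0,0,0,0],[0,0,0,0,0,0,0],[0,0,0,0,0,0,0],[0,0,0,0,0,0,0]]])

```text
time_s: 50.1
eef_pos: [0.5125, -0.3172, 0.1049]
eef_rot: [0.003, 0.766, 0.643, -0.003]
wrist_force: [-6.8, -16.0, -1.6]
opening: -0.001
grasp_force: 8.7
```

Request:
jog_arm(series=[[[-4,0,0,0,0,0,0],[-8,0,0,0,0,0,0],[-15,0,-5,0,0,0,0],[-20,0,-10,0,0,0,0],[-20,0,-20,0,0,0,0],[-10,0,-25,0,0,0,0],[0,-20,-30,0,0,0,0],[0,-40,-30,0,0,0,0],[0,-40,-20,0,0,0,0],[0,-30,0,0,0,0,0]]])

```text
time_s: 51.1
eef_pos: [0.3713, -0.3682, 0.2487]
eef_rot: [0.004, 0.766, 0.643, -0.001]
wrist_force: [0.1, -0.7, 0.1]
opening: 0.002
grasp_force: 0.0
```

```bash
python3 lev.py 1 11 2>/dev/null; python3 lev.py -1 12 2>/dev/null; python3 m3.py 13 78 105; python3 - <<'E'
import cv2,numpy as np
a=cv2.imread('pics/top13.png');b=cv2.imread('pics/side13.png')
c=np.zeros((600,800,3),np.uint8);c[:,:440]=cv2.resize(b[215:365,330:440],(440,600),interpolation=2)
c[:194,440:]=cv2.resize(a[180:250,360:490],(360,194));c[200:425,440:]=cv2.resize(b,(360,225));c[425:600,440:]=cv2.resize(a,(360,175));cv2.imwrite('pics/c13.png',c)
E
```

```text
[ 0.1 -0.7  0.1] [ 0.3713 -0.3682  0.2487]
TCP Y -178.52665606200898 X -130.21033425017785
side arm 0 Y nan ang nan
   knob 14 Y [-3.4 -3.2  1.8  5.8  6.8] Z [108.9 109.  116.1 118.8 119.1]
top arm 12 Y [-0.5  0.5  4.9  5.2  5.3] ang [-0.   0.   0.1  0.2  0.2]
   knob 59 Y [-3.8 -3.2  2.4  7.2  7.7] Z [109.9 111.7 116.8 120.9 121.6]
[ 0.5  0.3 -0.8] [ 0.3696 -0.3669  0.2461]
TCP Y -177.53607617522113 X -132.0944731727599
side arm 0 Y nan ang nan
top arm 35 Y [-4.5 -4.1 -3.   0.1  2. ] ang [-0.2 -0.2 -0.1  0.   0.1]
   knob 63 Y [-5.5 -4.8 -0.6  5.5  6.4] Z [105.1 109.9 117.3 120.7 121.6]
top 212 Y [-53.6 -49.9  23.5  60.7  62.4] X [-5.8 -5.4 -1.3  6.   6.5] Z [ 78.5  81.   97.7 101.2 101.8]
  topband ((0.1415252685546875, 4.2440643310546875), (117.19817352294922, 13.033353805541992), 89.44677734375)
side 0 Y nan X nan Z nan
  return np.nanmean(a, axis, out=out, keepdims=keepdims)
Traceback (most recent call last):
  File "m3.py", line 10, in <module>
    zt=np.percentile(Z[m],98); k=m&(Z>zt-8); p=np.c_[X[k],Y[k]].astype(np.float32); r=cv2.minAreaRect(p); print('  topband',r)
IndexError: index -1 is out of bounds for axis 0 with size 0
```

View pics/c13.png

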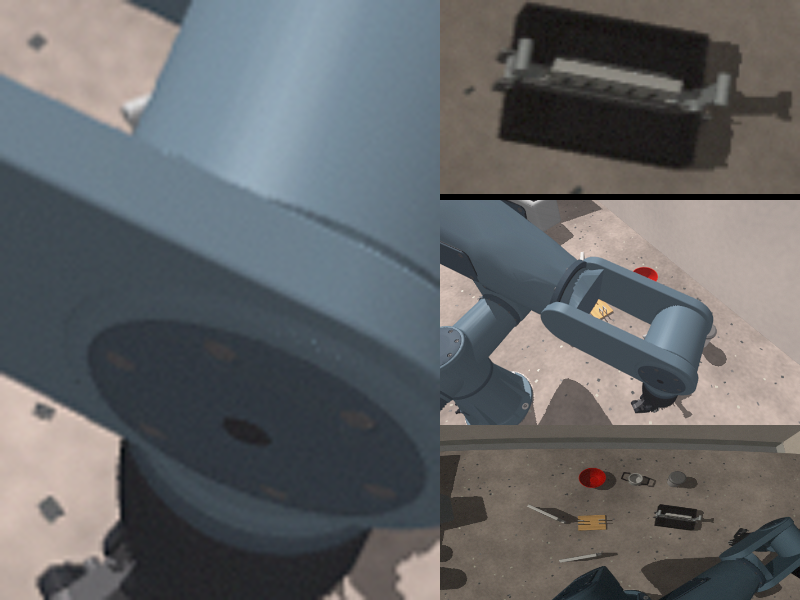

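Top view shows both knobs upright over the tin's ends ((523,55) and (722,90) in the inset), the plate between them, bystanders untouched. I compare the plate's top heights before and after.

```bash
python3 - <<'E'
from m2 import *
for t in('4','8','13'):
    c=dict(np.load(f'top{t}.npz')); X,Y,Z=tinfit(c)
    for lo,hi in((-52,-30),(-30,-5),(-5,20),(20,42),(42,60)):
        m=(abs(X-1)<4)&(Y-3.5>lo)&(Y-3.5<hi)&(Z>92)&(Z<112); print(t,lo,m.sum(),np.round(np.nanmedian(Z[m]),1) if m.any() else '',end=' | ')
    m=(abs(X)<72)&(abs(X)>40)&(abs(Y)<100)&(Z>52)&(Z<68);print('rim',np.median(Z[m]).round(1))
E
```

```text
4 -52 28 104.8 | 4 -30 31 104.4 | 4 -5 31 105.5 | 4 20 31 104.8 | 4 42 4 105.6 | rim 59.3
8 -52 28 104.1 | 8 -30 32 103.3 | 8 -5 34 101.8 | 8 20 29 100.2 | 8 42 24 97.8 | rim 59.4
13 -52 26 98.5 | 13 -30 31 98.9 | 13 -5 30 98.7 | 13 20 26 99.0 | 13 42 23 98.4 | rim 59.2
```

Request:
jog_arm(series=[[[20,0,0,0,0,0,0],[45,0,0,0,0,0,0],[48,0,0,0,0,0,0],[48,0,0,0,0,0,0],[48,0,0,0,0,0,0],[48,0,0,0,0,0,0],[48,0,0,0,0,0,0],[48,0,0,0,0,0,0],[48,0,0,0,0,0,0],[48,0,0,0,0,0,0]]])

```text
time_s: 52.4
eef_pos: [0.4494, 0.0798, 0.2439]
eef_rot: [-0.0, 0.765, 0.644, 0.0]
wrist_force: [1.3, -1.0, 0.7]
opening: -0.004
grasp_force: 0.0
```

```bash
python3 - <<'E'
from m2 import *
print(ctrl.get_obs()['eef_pos'])
def knob(X,Y,Z,s):
    m=(abs(X)<16)&(abs(Y*s-88.5)<14)&(Z>110)&(Z<124); return m.sum(),edges(Y[m]*s-88.5)[[0,4]],np.median(Y[m]*s-88.5).round(2)
for n,off,old in(('side',.8,'side4'),('top',3.6,'top4')):
    cs=[snap(n,f'{n}20_{i}') for i in range(5)]; c=dict(cs[0]); zz=np.stack([k['z_map'] for k in cs]); c['z_map']=np.median(zz,0)
    X,Y,Z=tinfit(c); Y=Y-off; print(n,'L',knob(X,Y,Z,1),'R',knob(X,Y,Z,-1))
    for q in(c,dict(np.load(old+'.npz'))):
        X,Y,Z=tinfit(q); Y=Y-off
        print([ (m.sum(),np.median(Z[m]).round(1),np.percentile(Z[m],90).round(1)) for lo,hi in((-55,-20),(-20,20),(20,55)) for m in[(abs(X)<5)&(Y>lo)&(Y<hi)&(Z>93)&(Z<112)] if m.any()])
    cv2.imwrite('pics/'+n+'20.png',c['frame'])
E
```

```text
[0.44937789 0.07976654 0.24385278]
side L (np.int64(78), array([-4.8,  6.1]), np.float64(-0.9)) R (np.int64(102), array([-4.7,  6. ]), np.float64(1.94))
[(np.int64(89), np.float64(97.8), np.float64(98.8)), (np.int64(91), np.float64(97.8), np.float64(98.5)), (np.int64(75), np.float64(97.6), np.float64(98.5))]
[(np.int64(89), np.float64(104.4), np.float64(106.0)), (np.int64(94), np.float64(104.7), np.float64(106.3)), (np.int64(74), np.float64(104.2), np.float64(106.1))]
top L (np.int64(58), array([-3.9,  7.4]), np.float64(2.41)) R (np.int64(60), array([-4.6,  6.7]), np.float64(-0.08))
[(np.int64(56), np.float64(98.6), np.float64(99.9)), (np.int64(69), np.float64(98.4), np.float64(99.6)), (np.int64(59), np.float64(98.2), np.float64(99.6))]
[(np.int64(65), np.float64(104.2), np.float64(106.9)), (np.int64(71), np.float64(104.7), np.float64(107.2)), (np.int64(48), np.float64(104.7), np.float64(106.9))]
```

Plate is level at about 97.8 mm (fully seated), both knobs upright within 1 mm of home. Handing in.

```bash
python3 -c "
from bench import ctrl
print(ctrl.hand_in())"
```

```text
the job is handed in; nothing more can be done
None
```

The heater plate is in the tin's slot and was pressed down by the levers to about its seated height. Both levers were pushed to their stops and measure within about 0.02 rad of home, and the job was handed in at about 53 s.

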